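Pull the fume extractor's filter plate and show it to the inspection camera

TASK

The bench fume extractor's filter is due for a check: press its treadle switch down to the stop and let it spring back, then swing the extractor's cover flap up until it stands upright, leave it standing, and draw out the filter plate (the one with a grip tab on top), leaving the plain blanking plate in its slot. Finish while holding the filter plate in the gripper, still and upright, square to the inspection camera and about 10 cm in front of its lens, with the plate's middle level with the lens. Do not shift the other things lying on the bench.

Things in the scene. Friction and masses are not known exactly. Their poses are not given: they have to be found in the camera images.
- treadle: treadle switch fixed to the bench: grey metal base 140 x 90 x 10 mm (its x, y, z); origin at the centre of the underside. A steel pedal plate 110 x 66 x 8 mm is hinged across the base (axis along y) at x = +55 mm, 22 mm above the bench, and slopes up towards the treadle's -x end
- pedal (a joint): pedal angle in rad: 0 = up (at rest), 0.22 = at the stop; pressing the free end straight down increases it. A return spring needs about 2 N at the pad at first and about 7 N at the stop; it springs back when let go
- pedal_pad (a point): where to press: on the pedal plate's top (a ribbed rubber pad, 3 to 4 mm thick, lies over it but is only for looks), on its middle line, 95 mm from the hinge towards -x of the treadle; about 50 mm above the bench at rest and 30 mm at the stop
- extractor: fixed blue metal box 190 x 260 x 150 mm (x, y, z), walls 5 mm, front at -x; origin under its centre. Open on top from x = -90 to +55 mm, y = -125 to +125 mm, under the flap. Inside floor at z = 10 mm; two upright slots 114 (x) x 16 mm (y) at x = -20, y = -40 and +40 mm, guide walls up to z = 70 mm. One slot (either) holds the filter plate, the other the blanking plate
- flap (a joint): angle of the cover flap in rad: 0 = shut, 1.57 = upright, 1.75 = stop. A stiff hinge (about 0.26 N m) keeps it at any angle where it is left; the flap weighs 0.25 kg
- flap_hinge (a point): middle of the flap's hinge line, at x = +60, z = 150.5 mm on the extractor; the line runs along the extractor's y. The flap is a blue plate 150 mm (hinge to front edge) x 256 x 6 mm, lying to -x of the hinge when shut; it swings up and back towards +x
- flap_fin (a point): grip point on the flap's lifting fin: black tab 16 (x) x 12 (y) x 34 mm high upright on the flap's top, middle line, 130 mm from the hinge. Point: 22 mm above the flap's top face, 28 mm above the hinge line when shut, 12 mm below the fin's top. Pinch it across its 12 mm (extractor's y): it pivots between the pads as the flap turns, so the tool can stay vertical
- filter: loose filter plate under the flap: grey frame with pale pleats, 110 (x) x 12 (y, thickness) x 100 mm (z), plus a grip tab 30 (x) x 10 (y) x 25 mm (z) on the middle of its top edge; origin under its centre; about 0.16 kg. Stands upright in its slot on the inside floor, x and y parallel to the extractor's (2 mm play), tab top 135 mm above the bench, 15 mm below the rim
- filter_center (a point): middle of the filter plate, 50 mm above its underside
- filter_tab (a point): middle of the filter plate's grip tab, 112.5 mm above its underside
- blank: blanking plate, loose, in the other slot: plain aluminium 110 x 12 x 75 mm high, no tab; origin at the centre of its underside. Stays in its slot
- inspector: inspection camera on a stand fixed to the bench: base 90 x 100 x 14 mm, post, white head 70 x 60 x 60 mm whose top is 190 mm above the bench; origin at the centre of the base's underside; the lens looks along its -x
- lens (a point): front of the camera's black lens (44 mm across), 60 mm from the origin towards its -x, 160 mm above the bench; axes like inspector
- spool: aluminium solder spool standing on the bench, 58 mm across, 42 mm high (bystander); origin under its centre
- screwdriver: small screwdriver lying on the bench, 160 mm long (bystander)
- board: small circuit board lying on the bench, 80 x 55 mm (bystander)
- tin: brass tip-cleaning tin, 72 mm across, 45 mm high (bystander)
- turner: steel cylinder fixture with a side screw, 52 mm across, 85 mm high (bystander)
- pliers: small pliers with red handles lying on the bench, 130 mm long (bystander)
There are look-alikes about, which are no part of the job. What is shaped like the treadle but red, turquoise or yellow is not meant.

How it is judged:
By the outcome, as a careful person would: the job done as asked, in the order asked, and still so for the second after the job is handed in, while the arm keeps its last pose, push and grip.
It also fails if it takes over 72 s, if anything falls off the work surface, if the arm or the gripper's body presses on something with over 40 N, if the wrist force passes 120 N, or if a joint passes its speed limit or range.

ROBOT

A 6-joint arm with a two-finger parallel gripper is mounted at the origin on the work surface. World frame = base frame: x ahead of the robot, y to its left, z up, the work surface at z = 0. Lengths are in m, angles in rad, forces in N, time in s.
With the tool pointing down it reaches from about 0.275 to 0.75 m from the base axis. Payload 10.2 kg.
Tool frame: the origin (TCP) lies at the very end of the fingers, on their centre line; the grasp point (between the pads) lies 19 mm behind it; z points along the fingers, y is the line along which they close (so a half turn about z gives the same grasp; the last joint's range is limited). The gripper opens to 88 mm and grips with 3 to 60 N. Pads are 18 mm wide; open, the fingers measure 123 mm over their backs; the gripper's body (75 mm by 187 mm) begins 45 mm behind the grasp point.
Start: joints at [1.042, 0.313, 1.498, -0, 1.331, -0.223], TCP at [0.158, 0.501, 0.239] pointing down, gripper open.
Joint ranges: [-2.94, 2.94], [-0.97, 2.17], [0.19, 2.56], [-1.23, 4.37], [0.02, 3.11], [-2.88, 2.88]. Speed limits (rad/s): [2.39, 2.39, 3.01, 3.14, 3.14, 3.14].

INTERFACE

Orientations are given as a unit quaternion [w, x, y, z].
In Python, from station import bot gives the robot as it stands.
- The arm moves only by the shell command python3 -m creep 'ROWS' [OPENING] [FORCE]. ROWS is rows parted by semicolons, their numbers by spaces, 1 to 8 of them, each of 4 numbers: dx, dy, dz in m, then a turn about the tool's z in rad; each row is the pose to reach, as a shift and turn from the pose commanded when the command began, along the tool's axes at that moment; what a row does not reach only later rows make up. A row lasts 1/10 s, in which the tool goes at most 0.05 m and 0.15 rad, less where a joint would pass 70% of its speed; a pose out of reach is approached as far as the arm can. OPENING is the finger opening in m, set as the command begins (- or left out keeps the last). The fingers move at their own pace and stop on an object; FORCE is the grip in N (left out, the last holds). Time passes only in rows, so rows that do not move let the fingers close. It prints the time, the measured TCP pose, the force, the opening and the grip force at its end.
- bot.read_state(): the state, without advancing time (a new reading comes with each control period).
- bot.snapshot(name): name is "side" or "top"; returns (picture, depth): 420x560x3 uint8, blue, green, red; 420x560 float32, m along the optical axis (not along the pixel's ray), 0 where there is no reading.
- bot.camera_params(name): a dict with "intrinsics" (3x3 intrinsics, pixels), "origin" and "orientation" of the camera in the world. Camera axes: x right, y down, z forward; pixel columns grow to the right and rows downward; lengths in m; the calibration is good to about 2 mm. A picture is of the moment at which its call begins. camera_params takes no time and is no camera call.
- bot.job_done(): hands the job in; it is judged then, once.
The state is a dict: "time": time; "joints": joint angles; "joint_vel": joint speeds; "joint_torque": joint torques, N m; "eef_pos": TCP position; "tool_rot": TCP orientation; "ft_force": force on the tool from outside, world axes, zero at the start; "ft_torque": the same for the moment, N m; "gripper_width": finger opening in m; "grasp_force": force on a finger pad.
Only numpy, scipy, OpenCV 4.12 (cv2) and the standard library are available. Lean on these libraries where they do the work, as an engineer would, in place of code of your own. Each camera call takes 0.05 s, during which the arm holds its last target. There are 200 camera calls.

## Working session

There is one attempt and no reset: what is moved stays moved. The work goes in short steps, Python scripts to look and compute and a shell command to move; the robot and the scene stay as the last step left them, time stands still between calls to the robot, and variables do not carry over. Pictures are saved under pics/ and viewed, at most 10 in all, crops included, and the job is handed in when it is done.

```bash
ls; mkdir -p pics
cat > h.py <<'E'
import numpy as np, cv2
from scipy.spatial.transform import Rotation as R
from station import bot
def rot(q): return R.from_quat([q[1],q[2],q[3],q[0]]).as_matrix()
def cam(n):
    p=bot.camera_params(n); return np.array(p["intrinsics"]),np.array(p["origin"]),rot(p["orientation"])
def ray_plane(n,u,v,z):
    K,o,M=cam(n); d=M@np.linalg.inv(K)@np.array([u,v,1.]); return o+d*(z-o[2])/d[2]
def proj(n,P):
    K,o,M=cam(n); c=(np.atleast_2d(P)-o)@M; q=c@K.T; return q[:,:2]/q[:,2:]
def cloud(n,d):
    K,o,M=cam(n); v,u=np.mgrid[:d.shape[0],:d.shape[1]]
    p=np.stack([(u-K[0,2])/K[0,0]*d,(v-K[1,2])/K[1,1]*d,d],-1)
    P=p@M.T+o; P[d==0]=np.nan; return P
def tool_delta(W):  # world shift -> tool axes
    return rot(bot.read_state()["tool_rot"]).T@np.array(W)
E
python3 - <<'E'
from h import *
for n in("side","top"):
    im,d=bot.snapshot(n); cv2.imwrite(f"pics/{n}0.png",im); np.save(f"pics/{n}0.npy",d)
    p=bot.camera_params(n); print(n,p["origin"],np.round(rot(p["orientation"]),3).tolist(),np.array(p["intrinsics"]).tolist())
s=bot.read_state(); print({k:np.round(v,3) for k,v in s.items()}); print(rot(s["tool_rot"]).round(3))
E
```

```text
pics
side [-0.2127646   0.85914128  1.08985432] [[-0.766, -0.43, 0.477], [-0.642, 0.502, -0.58], [0.01, -0.751, -0.661]] [[415.7885466201347, 0.0, 281.35765770224685], [0.0, 415.7885466201347, 210.7083232283141], [0.0, 0.0, 1.0]]
top [0.41998088 0.01584404 1.39948515] [[-0.006, -0.997, 0.071], [-1.0, 0.007, 0.007], [-0.007, -0.071, -0.997]] [[456.29521482392823, 0.0, 280.383020250942], [0.0, 456.29521482392823, 219.75339254553555], [0.0, 0.0, 1.0]]
{'time': np.float64(0.1), 'joints': array([ 1.042,  0.313,  1.498, -0.   ,  1.331, -0.223]), 'joint_vel': array([-0.001, -0.002, -0.002,  0.001,  0.001, -0.   ]), 'joint_torque': array([ 3.0000e-03, -4.0281e+01, -2.5265e+01,  7.0000e-02,  3.4000e-02,
       -0.0000e+00]), 'eef_pos': array([0.158, 0.5  , 0.238]), 'tool_rot': array([-0.   ,  0.152,  0.988, -0.001]), 'ft_force': array([-0.479, -0.937, -0.696]), 'ft_torque': array([-0.04 , -0.051, -0.053]), 'grasp_force': np.float64(0.0), 'gripper_width': np.float64(0.088)}
[[-0.954  0.301 -0.001]
 [ 0.301  0.954 -0.001]
 [ 0.    -0.001 -1.   ]]
```

View pics/top0.png

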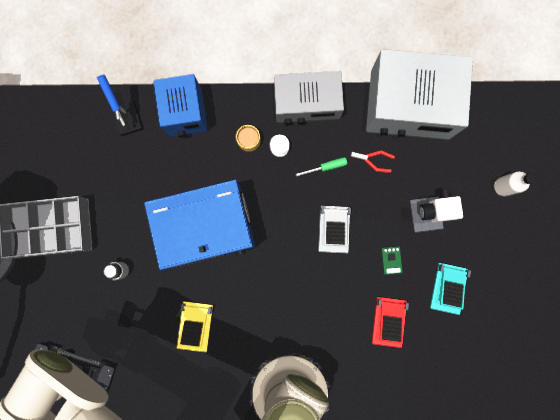

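View pics/side0.png

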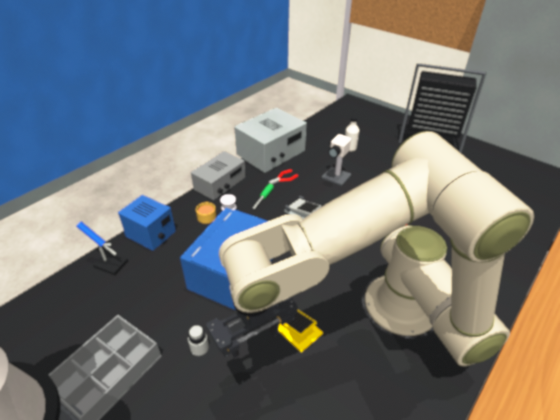

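The top view shows four treadle shapes. The grey one is at (335,229), with look-alikes in yellow (195,326), red (390,322) and turquoise (451,288). The grey one is meant. The extractor is the blue box with the fin at (204,248); the small blue box at (180,105) is not it. The inspector is at (437,210), with its lens towards the left (+y). Next I measure and check one close crop.

```bash
cat > m.py <<'E'
from h import *
im=cv2.imread("pics/top0.png"); d=np.load("pics/top0.npy"); P=cloud("top",d)
hsv=cv2.cvtColor(im,cv2.COLOR_BGR2HSV)
# treadle: region bright or raised
def rect(mask,z,name):
    c=max(cv2.findContours(mask.astype(np.uint8),cv2.RETR_EXTERNAL,cv2.CHAIN_APPROX_NONE)[0],key=cv2.contourArea)
    r=cv2.boxPoints(cv2.minAreaRect(c)); W=np.array([ray_plane("top",u,v,z) for u,v in r])
    e=W[1]-W[0],W[2]-W[1]
    print(name,"c",W.mean(0).round(4),"sides",[np.linalg.norm(x).round(4) for x in e],"ang",[np.degrees(np.arctan2(x[1],x[0])).round(1) for x in e]); return W
roi=np.zeros(d.shape,bool); roi[195:262,308:360]=1
rect(roi&(im.max(2)>70),.012,"treadle")
print("treadle z rows (col335)",[(v,P[v,335].round(3).tolist()) for v in range(204,256,4)])
roi[:]=0; roi[170:280,135:265]=1
blue=roi&(hsv[...,0]>100)&(hsv[...,0]<125)&(hsv[...,1]>120)&(hsv[...,2]>60)
top=roi&(np.abs(P[...,2]-.153)<.008)
rect(top,.1535,"flap/top")
fin=roi&(P[...,2]>.168); print("fin n",fin.sum(),np.nanmean(P[fin],0) if fin.any() else 0, np.argwhere(fin).mean(0))
dark=roi&(im.max(2)<50); dark[:235]=0; dark[258:]=0; dark[:,:190]=0;dark[:,218:]=0
print("dark",dark.sum(),np.argwhere(dark).mean(0))
roi[:]=0; roi[180:240,400:470]=1
head=roi&(P[...,2]>.17)&(P[...,2]<.2); rect(head,.19,"head"); rect(roi&head&(im.min(2)>120),.19,"headwhite")
print("head z",np.nanmedian(P[head&(im.min(2)>150)],0))
E
python3 m.py; python3 -c "
import cv2
im=cv2.imread('pics/top0.png')
a=cv2.resize(im[190:270,300:370],(700,800),interpolation=cv2.INTER_CUBIC)[:,:]
a=cv2.resize(im[195:265,305:365],(390,455),interpolation=cv2.INTER_CUBIC);b=cv2.resize(im[175:245,400:475],(400,455)[:2],interpolation=cv2.INTER_CUBIC)
cv2.imwrite('pics/c1.png',cv2.hconcat([a,b]))"
```

```text
treadle c [ 0.4903 -0.137   0.012 ] sides [np.float64(0.1426), np.float64(0.0936)] ang [np.float64(-3.7), np.float64(-93.4)]
treadle z rows (col335) [(204, [0.567, -0.143, 0.002]), (208, [0.554, -0.142, 0.011]), (212, [0.54, -0.139, 0.029]), (216, [0.528, -0.138, 0.038]), (220, [0.515, -0.137, 0.043]), (224, [0.503, -0.137, 0.043]), (228, [0.492, -0.138, 0.037]), (232, [0.479, -0.136, 0.05]), (236, [0.467, -0.136, 0.05]), (240, [0.455, -0.135, 0.057]), (244, [0.444, -0.135, 0.053]), (248, [0.432, -0.14, 0.011]), (252, [0.42, -0.14, 0.004])]
flap/top c [0.4994 0.2515 0.1535] sides [np.float64(0.2627), np.float64(0.1899)] ang [np.float64(-76.3), np.float64(-166.1)]
fin n 36 [0.4318132  0.2333465  0.18898954] [248.47222222 201.66666667]
dark 10 [250.5 206.2]
head c [ 0.5421 -0.4036  0.19  ] sides [np.float64(0.1064), np.float64(0.0786)] ang [np.float64(-83.3), np.float64(-174.9)]
headwhite c [ 0.5344 -0.4205  0.19  ] sides [np.float64(0.0739), np.float64(0.0594)] ang [np.float64(-83.3), np.float64(-174.9)]
head z [ 0.53452011 -0.4211493   0.19107343]
```

View pics/c1.png

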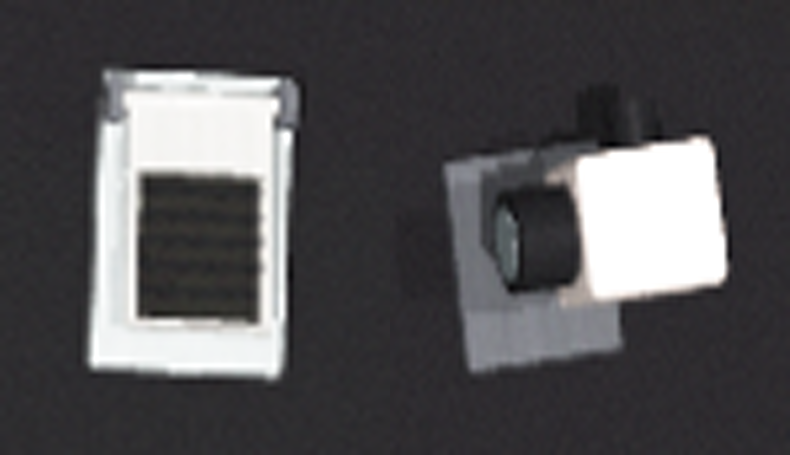

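The crop confirms the grey treadle: hinge lugs at the image top (crop y≈95), free end and pad at the bottom, so its x axis has a yaw of about -3.6°. The inspector's lens faces left, with glass at crop (508,250). The fin predicted from the box rectangle agrees with the measured one within 2 mm. First I swing over the pedal with the fingers closed.

```bash
python3 -m creep '-.05 -.055 .0 -.1;-.1 -.11 0 -.2;-.15 -.165 0 -.3;-.2 -.22 0 -.4;-.25 -.275 .0 -.5;-.3 -.33 .02 -.546;-.35 -.385 .04 -.546;-.4 -.44 .06 -.546' 0 10
cat > go.py <<'E'
import sys
from h import *
s=bot.read_state(); T=np.array([float(a) for a in sys.argv[1:4]]); M=rot(s["tool_rot"])
print("tool delta",(M.T@(T-s["eef_pos"])).round(4))
y=np.degrees(np.arctan2(M[1,1],M[0,1])); print("pos",s["eef_pos"].round(4),"yaw y",y.round(2),"t",round(float(s["time"]),2),"f",s["ft_force"].round(1), "j",s["joints"].round(2))
if len(sys.argv)>4: print("turn",np.radians(-(float(sys.argv[4])-y)).round(4))
E
python3 go.py .4524 -.1346 .075 103.8
python3 -c "
from h import *
print(ray_plane('top',422.1,213.5,.16),ray_plane('top',421.5,211.5,.18))"
```

```text
time: 0.9
eef_pos: [0.3238, 0.1403, 0.2166]
tool_rot: [0.001, -0.12, 0.993, 0.0]
ft_force: [2.2, 0.8, -0.6]
gripper_width: 0.0264
grasp_force: 0.0
tool delta [-0.0593 -0.2976  0.1417]
pos [0.3238 0.1403 0.2166] yaw y 103.78 t 0.9 f [ 2.2  0.8 -0.6] j [ 0.07 -0.06  1.99  0.    1.21 -1.74]
turn -0.0004
[ 0.52309762 -0.3611874   0.16      ] [ 0.52681689 -0.35365504  0.18      ]
```

```bash
python3 -m creep '-.008 -.04 .02 0;-.016 -.08 .04 0;-.024 -.12 .06 0;-.03 -.16 .08 0;-.036 -.2 .1 0;-.04 -.23 .11 0;-.04 -.23 .11 0;-.04 -.23 .11 0'; python3 go.py .4524 -.1346 .075 103.8
```

```text
time: 1.7
eef_pos: [0.4167, -0.0717, 0.1064]
tool_rot: [-0.001, -0.119, 0.993, 0.0]
ft_force: [0.0, 0.1, 0.4]
gripper_width: 0.0006
grasp_force: 0.0
tool delta [-0.0198 -0.0696  0.0313]
pos [ 0.4167 -0.0717  0.1064] yaw y 103.7 t 1.7 f [0.  0.1 0.4] j [-0.45  0.26  1.96  0.    0.92 -2.26]
turn -0.0017
```

```bash
python3 -m creep '-.01 -.035 .015 0;-.02 -.07 .031 0;-.02 -.07 .031 0;-.02 -.07 .031 0'; python3 go.py .4524 -.1346 .030
python3 -m creep '0 0 .01 0;0 0 .02 0;0 0 .028 0;0 0 .034 0;0 0 .038 0;0 0 .042 0;0 0 .044 0;0 0 .045 0';python3 go.py .4524 -.1346 .030
```

```text
time: 2.1
eef_pos: [0.4528, -0.1339, 0.0758]
tool_rot: [-0.0, -0.12, 0.993, 0.0]
ft_force: [-0.2, 0.0, 0.6]
gripper_width: 0.0005
grasp_force: 0.0
tool delta [ 0.0005 -0.0006  0.0458]
pos [ 0.4528 -0.1339  0.0758] yaw y 103.79 t 2.1 f [-0.2  0.   0.6] j [-0.54  0.41  1.85  0.    0.89 -2.35]
time: 2.9
eef_pos: [0.4527, -0.1348, 0.0305]
tool_rot: [-0.001, -0.12, 0.993, 0.0]
ft_force: [-4.0, 1.2, 5.5]
gripper_width: 0.0007
grasp_force: 3.2
tool delta [0.0002 0.0002 0.0005]
pos [ 0.4527 -0.1348  0.0305] yaw y 103.77 t 2.9 f [-4.   1.2  5.5] j [-0.54  0.49  1.87 -0.    0.78 -2.35]
```

```bash
python3 -m creep '0 0 .001 0;0 0 .002 0;0 0 .002 0';python3 -m creep '0 0 .001 0;0 0 .002 0;0 0 .002 0'
```

```text
time: 3.2
eef_pos: [0.4527, -0.1348, 0.0295]
tool_rot: [-0.001, -0.12, 0.993, 0.0]
ft_force: [-8.6, 2.8, 20.6]
gripper_width: 0.0005
grasp_force: 9.9
time: 3.5
eef_pos: [0.4527, -0.1348, 0.0286]
tool_rot: [-0.001, -0.12, 0.993, 0.0]
ft_force: [-14.3, 4.9, 36.0]
gripper_width: 0.0005
grasp_force: 18.1
```

The stop has been reached: force climbs steeply at z≈29 mm. Now I release, rise and go over the fin.

```bash
python3 -m creep '0 0 -.02 0;0 0 -.06 0;0 0 -.1 0;-.01 .02 -.14 0;-.02 .06 -.17 0;-.03 .1 -.2 0;-.04 .14 -.22 0;-.05 .18 -.22 0' .05 15
python3 - <<'E'
from h import *
im,d=bot.snapshot("top"); cv2.imwrite("pics/top1.png",im); P=cloud("top",d)
d0=np.load("pics/top0.npy"); P0=cloud("top",d0)
print([(v,P0[v,335,2].round(3),P[v,335,2].round(3)) for v in range(212,250,6)])
E
python3 go.py .4316 .234 .24 103.8
```

```text
time: 4.3
eef_pos: [0.4598, 0.0533, 0.2494]
tool_rot: [0.003, -0.12, 0.993, -0.001]
ft_force: [0.5, -0.8, -0.8]
gripper_width: 0.0498
grasp_force: 0.0
[(212, np.float64(0.029), np.float64(0.028)), (218, np.float64(0.035), np.float64(0.035)), (224, np.float64(0.043), np.float64(0.036)), (230, np.float64(0.047), np.float64(0.044)), (236, np.float64(0.05), np.float64(0.048)), (242, np.float64(0.053), np.float64(0.057)), (248, np.float64(0.011), np.float64(0.014))]
tool delta [-0.016   0.1774  0.0083]
pos [0.4588 0.0579 0.2481] yaw y 103.94 t 4.35 f [-1.2  2.4 -0.5] j [-0.13  0.16  1.66  0.    1.31 -1.94]
turn 0.0025
```

The pedal sprang back: its heights match those before the press.

```bash
python3 -m creep '-.004 .04 0 0;-.008 .08 0 0;-.012 .12 0 0;-.015 .15 0 0;-.016 .172 0 0;-.016 .174 0 0;-.016 .174 0 0;-.016 .174 0 0'; python3 go.py .4316 .234 .1625 103.8
python3 - <<'E'
from h import *
im,d=bot.snapshot("side"); cv2.imwrite("pics/s2.png",cv2.resize(im[170:330,150:360],(788,600)))
P=np.array([.4316,.234,.1905]); print(proj("side",P),proj("side",bot.read_state()["eef_pos"]))
E
```

```text
time: 5.15
eef_pos: [0.4333, 0.2237, 0.2465]
tool_rot: [-0.0, -0.119, 0.993, -0.0]
ft_force: [0.5, -0.1, -0.1]
gripper_width: 0.0503
grasp_force: 0.0
tool delta [-0.0008  0.0104  0.084 ]
pos [0.4333 0.2237 0.2465] yaw y 103.71 t 5.15 f [ 0.5 -0.1 -0.1] j [ 0.24  0.22  1.59 -0.    1.32 -1.57]
turn -0.0016
[[248.03360352 238.46266477]] [[249.18339514 222.94490914]]
```

View pics/s2.png

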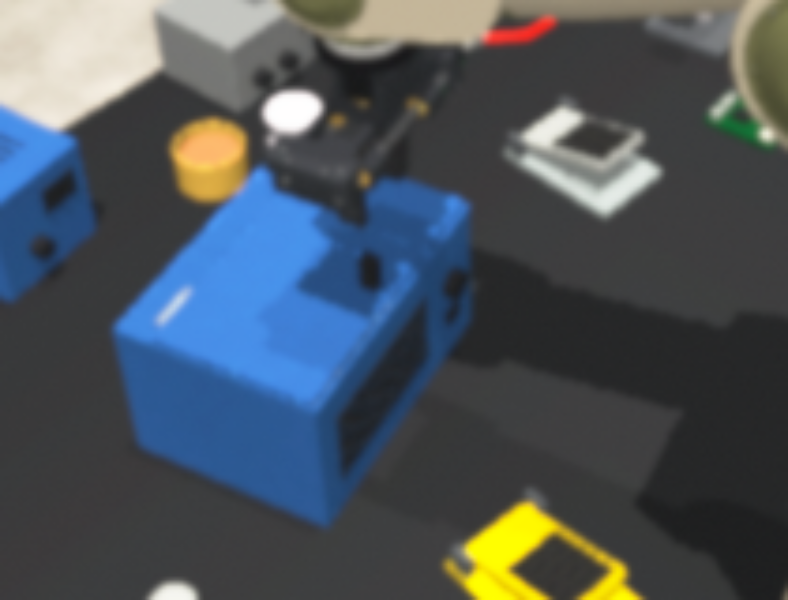

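The fin's top appears at crop (370,255), i.e. pixel (248.6,238), against a prediction of (248,238.5). The gripper hangs right above it, with its wide side along the closing line. The pedal is up. Now I descend and pinch.

```bash
python3 -m creep '0 .01 0 0;0 .01 .03 0;0 .01 .06 0;0 .01 .075 0;0 .01 .083 0;0 .01 .083 0' ; python3 go.py .4316 .234 .1625; python3 -m creep '0 0 0 0;0 0 0 0;0 0 0 0;0 0 0 0;0 0 0 0;0 0 0 0' 0 15; python3 go.py .4316 .234 .1625
```

```text
time: 5.8
eef_pos: [0.4305, 0.2342, 0.1632]
tool_rot: [-0.001, -0.12, 0.993, -0.0]
ft_force: [-0.5, -0.9, -0.4]
gripper_width: 0.05
grasp_force: 0.0
tool delta [-0.001  -0.0005  0.0007]
pos [0.4305 0.2342 0.1632] yaw y 103.74 t 5.8 f [-0.5 -0.9 -0.4] j [ 0.26  0.31  1.71  0.    1.12 -1.55]
time: 6.4
eef_pos: [0.4307, 0.2342, 0.1639]
tool_rot: [0.0, -0.12, 0.993, -0.0]
ft_force: [-0.9, -1.4, 1.4]
gripper_width: 0.0118
grasp_force: 15.0
tool delta [-0.0008 -0.0004  0.0014]
pos [0.4307 0.2342 0.1639] yaw y 103.76 t 6.4 f [-0.9 -1.4  1.4] j [ 0.26  0.31  1.71 -0.    1.12 -1.55]
```

```bash
python3 -m creep '-.004 0 -.013 0;-.009 0 -.025 0;-.015 0 -.037 0;-.023 0 -.048 0;-.031 0 -.058 0;-.041 0 -.068 0;-.051 0 -.076 0;-.062 0 -.084 0'; python3 -m creep '-.012 0 -.006 0;-.024 0 -.011 0;-.037 0 -.015 0;-.050 0 -.017 0;-.063 0 -.018 0;-.077 0 -.018 0;-.09 0 -.016 0;-.099 0 -.014 0'; python3 -m creep '0 0 0 0;0 0 0 0'; python3 go.py .589 .273 .26 103.8
python3 - <<'E'
from h import *
im,d=bot.snapshot("side"); cv2.imwrite("pics/s3.png",cv2.resize(im[120:320,140:360],(660,600)))
im,d=bot.snapshot("top"); cv2.imwrite("pics/t3.png",im)
E
```

```text
time: 7.2
eef_pos: [0.4901, 0.2487, 0.2478]
tool_rot: [-0.002, -0.12, 0.993, -0.0]
ft_force: [-3.7, -2.4, -3.3]
gripper_width: 0.0117
grasp_force: 15.0
time: 8.0
eef_pos: [0.5879, 0.2726, 0.2629]
tool_rot: [0.001, -0.12, 0.993, 0.0]
ft_force: [-0.4, -0.2, 6.5]
gripper_width: 0.0118
grasp_force: 15.0
time: 8.2
eef_pos: [0.588, 0.2726, 0.2628]
tool_rot: [0.002, -0.12, 0.993, 0.0]
ft_force: [3.9, 0.8, 4.9]
gripper_width: 0.0116
grasp_force: 15.0
tool delta [-0.001   0.0001  0.0028]
pos [0.588  0.2726 0.2628] yaw y 103.75 t 8.2 f [3.9 0.8 4.9] j [ 0.25  0.58  1.03 -0.    1.52 -1.56]
turn -0.0009
```

View pics/s3.png

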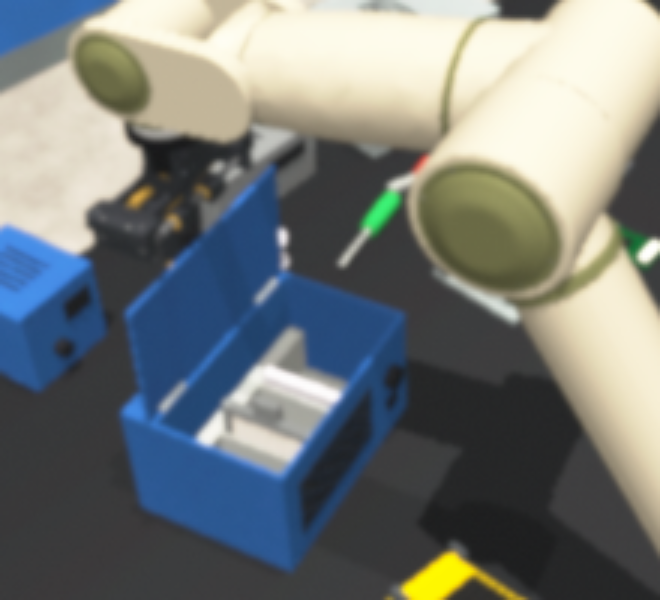

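The flap stands upright and the tabbed plate is seen at crop (265,405), about pixel (228,255). I let go of the fin, rise and measure the flap angle and the tab.

```bash
python3 -m creep '0 0 0 0;0 0 0 0;0 0 0 0;0 0 -.03 0;0 0 -.06 0;0 0 -.1 0;.02 0 -.1 0;.06 0 -.1 0' .04 15
cat > tab.py <<'E'
from h import *
a=np.radians(13.8); E=np.array([[np.cos(a),-np.sin(a)],[np.sin(a),np.cos(a)]]); c=np.array([.4994,.2515])
for y in(.04,-.04):
    w=np.r_[c+E@[-.02,y],.135]; print("slot y",y,"tab",w.round(4),"side px",proj("side",w).round(1),"top px",proj("top",w).round(1))
im,d=bot.snapshot("side"); cv2.imwrite("pics/s4.png",im); P=cloud("side",d)
L=np.dstack([(P[...,:2]-c)@E,P[...,2]])
v,u=np.mgrid[:420,:560]
hsv=cv2.cvtColor(im,cv2.COLOR_BGR2HSV)
fl=(hsv[...,1]>120)&(abs(hsv[...,0].astype(int)-110)<15)&(L[...,2]>.165)&(L[...,2]<.31)&(abs(L[...,1])<.12)&(L[...,0]>.0)&(L[...,0]<.15)
q=L[fl]; k=np.polyfit(q[:,2],q[:,0],1); print("flap n",fl.sum(),"x at z.15/.30",np.polyval(k,[.15,.3]).round(4),"angle",(np.pi/2+np.arctan(k[0])).round(3),"ymax/zmax",q[:,1].min().round(3),q[:,1].max().round(3),q[:,2].max().round(3))
inside=(abs(L[...,0])<.08)&(abs(L[...,1])<.11)&(L[...,2]>.09)&(L[...,2]<.142)
t=L[inside&(L[...,2]>.12)]; print("high",len(t),np.median(t,0) if len(t) else 0, t.min(0) if len(t) else 0,t.max(0) if len(t) else 0)
t=L[inside&(L[...,2]<.118)]; print("frame top",len(t),np.median(t,0) if len(t) else 0)
im2,d=bot.snapshot("top"); cv2.imwrite("pics/t4.png",cv2.resize(im2[165:285,130:290],(800,600),interpolation=cv2.INTER_CUBIC)); P=cloud("top",d); L=np.dstack([(P[...,:2]-c)@E,P[...,2]])
inside=(abs(L[...,0])<.08)&(abs(L[...,1])<.11)&(L[...,2]>.122)&(L[...,2]<.142); t=L[inside];print("top high",len(t),np.median(t,0) if len(t) else 0)
E
python3 tab.py; python3 go.py .5 .25 .3
```

```text
time: 9.1
eef_pos: [0.5294, 0.2581, 0.3611]
tool_rot: [0.0, -0.12, 0.993, 0.0]
ft_force: [0.4, -0.0, -0.4]
gripper_width: 0.0398
grasp_force: 0.0
slot y 0.04 tab [0.4704 0.2856 0.135 ] side px [[228.2 254.3]] top px [[186.5 234.8]]
slot y -0.04 tab [0.4895 0.2079 0.135 ] side px [[241.3 238. ]] top px [[214.4 227.8]]
flap n 1716 x at z.15/.30 [0.0598 0.0583] angle 1.56 ymax/zmax -0.12 0.12 0.306
high 261 [0.0546949  0.03524542 0.13123958] [-0.0366871  -0.10959815  0.12001276] [0.05854351 0.10874616 0.14173074]
frame top 410 [0.05358162 0.03919036 0.10652011]
top high 22 [ 0.05536319 -0.08156687  0.13301066]
tool delta [ 0.0258 -0.0017  0.0612]
pos [0.5249 0.2579 0.3611] yaw y 103.82 t 9.2 f [-0.   0.2 -0. ] j [ 0.26  0.41  1.05  0.    1.69 -1.56]
```

View pics/t4.png

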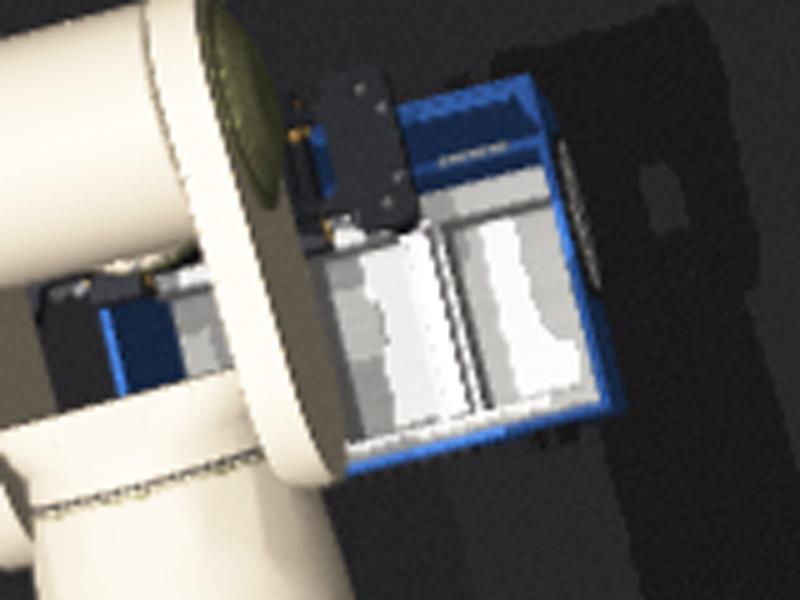

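The arm hides the tab in this view; the other slot (crop 460,300) shows only a plain plate edge. In the side view the tab at (228,255) matches the +y slot (228.2,254.3), and the flap angle is 1.56. I go above the tab.

```bash
python3 go.py .4704 .2856 .24 103.8; python3 -m creep '.01 0 0 0;.03 .01 0 0;.046 .03 0 0;.046 .04 .04 0;.046 .04 .08 0;.046 .04 .11 0;.046 .04 .12 0;.046 .04 .12 0'; python3 go.py .4704 .2856 .1035 103.8
python3 - <<'E'
from h import *
a=np.radians(13.8); E=np.array([[np.cos(a),-np.sin(a)],[np.sin(a),np.cos(a)]]); c=np.array([.4994,.2515])
im,d=bot.snapshot("side"); P=cloud("side",d); L=np.dstack([(P[...,:2]-c)@E,P[...,2]])
m=(abs(L[...,0]+.02)<.03)&(abs(L[...,1]-.04)<.02)&(L[...,2]>.115)&(L[...,2]<.142)
print(m.sum(),np.median(L[m],0),np.percentile(L[m],[5,95],axis=0)); cv2.imwrite("pics/s5.png",cv2.resize(im[190:300,180:290],(600,600),interpolation=cv2.INTER_CUBIC))
E
```

```text
tool delta [0.0458 0.0399 0.1213]
pos [0.5249 0.2579 0.3611] yaw y 103.82 t 9.2 f [-0.   0.2 -0. ] j [ 0.26  0.41  1.05  0.    1.69 -1.56]
turn 0.0003
time: 10.0
eef_pos: [0.4747, 0.2862, 0.2412]
tool_rot: [-0.001, -0.12, 0.993, -0.0]
ft_force: [-0.1, -0.8, 1.3]
gripper_width: 0.0403
grasp_force: 0.0
tool delta [0.0041 0.0005 0.1377]
pos [0.4747 0.2862 0.2412] yaw y 103.75 t 10.0 f [-0.1 -0.8  1.3] j [ 0.33  0.38  1.4   0.    1.36 -1.48]
turn -0.0008
65 [-0.02238728  0.04196336  0.1305937 ] [[-0.03552865  0.03497549  0.11610502]
 [-0.00787295  0.0441836   0.13868549]]
```

View pics/s5.png

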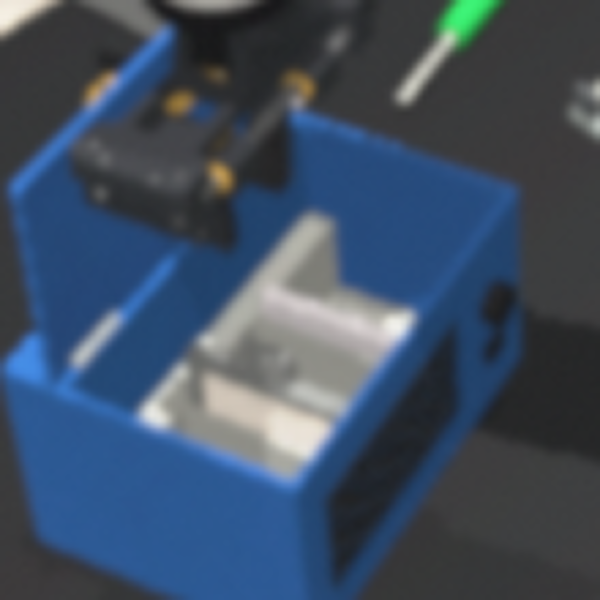

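The tab is in the +y slot, at crop (265,360); it measures local x ≈ -21, y ≈ +40 mm, as expected, and the gripper clears the flap. I descend and grip.

```bash
python3 -m creep '.005 0 .03 0;.005 0 .06 0;.005 0 .09 0;.005 0 .115 0;.005 0 .13 0;.005 0 .137 0;.005 0 .137 0;.005 0 .137 0';python3 go.py .4704 .2856 .1035 103.8; python3 -m creep '0 0 0 0;0 0 0 0;0 0 0 0;0 0 0 0;0 0 0 0;0 0 0 0' 0 30; python3 go.py .4704 .2856 .1035 103.8
```

```text
time: 10.85
eef_pos: [0.4706, 0.2853, 0.1062]
tool_rot: [0.001, -0.12, 0.993, 0.0]
ft_force: [-0.1, -0.5, 0.6]
gripper_width: 0.04
grasp_force: 0.0
tool delta [0.0001 0.0003 0.0027]
pos [0.4706 0.2853 0.1062] yaw y 103.76 t 10.85 f [-0.1 -0.5  0.6] j [ 0.33  0.5   1.59  0.    1.05 -1.48]
turn -0.0007
time: 11.45
eef_pos: [0.4698, 0.285, 0.1049]
tool_rot: [0.0, -0.12, 0.993, 0.0]
ft_force: [0.0, -0.7, 1.4]
gripper_width: 0.0114
grasp_force: 30.0
tool delta [-0.0007  0.0004  0.0014]
pos [0.4698 0.285  0.1049] yaw y 103.76 t 11.45 f [ 0.  -0.7  1.4] j [ 0.33  0.5   1.59 -0.    1.05 -1.48]
turn -0.0007
```

```bash
python3 -m creep '0 0 -.01 0;0 0 -.02 0;0 0 -.035 0;0 0 -.055 0;0 0 -.08 0;0 0 -.11 0;0 0 -.14 0;0 0 -.17 0'; python3 -m creep '0 0 -.01 0;0 0 -.01 0;0 0 -.01 0'
python3 - <<'E'
from h import *
im,d=bot.snapshot("side"); cv2.imwrite("pics/s6.png",cv2.resize(im[130:310,150:350],(660,594),interpolation=cv2.INTER_CUBIC))
E
python3 go.py .515 -.26 .275 96.7
```

```text
time: 12.25
eef_pos: [0.4694, 0.2849, 0.2768]
tool_rot: [0.0, -0.12, 0.993, 0.0]
ft_force: [0.4, 0.2, -2.4]
gripper_width: 0.011
grasp_force: 30.0
time: 12.55
eef_pos: [0.4693, 0.2849, 0.2833]
tool_rot: [-0.001, -0.12, 0.993, -0.0]
ft_force: [-0.2, 0.0, -2.2]
gripper_width: 0.0113
grasp_force: 30.0
tool delta [ 0.0851 -0.5401  0.0084]
pos [0.4692 0.2848 0.2831] yaw y 103.76 t 12.6 f [ 0.   0.  -0.8] j [ 0.33  0.34  1.34 -0.    1.46 -1.48]
turn 0.1232
```

View pics/s6.png

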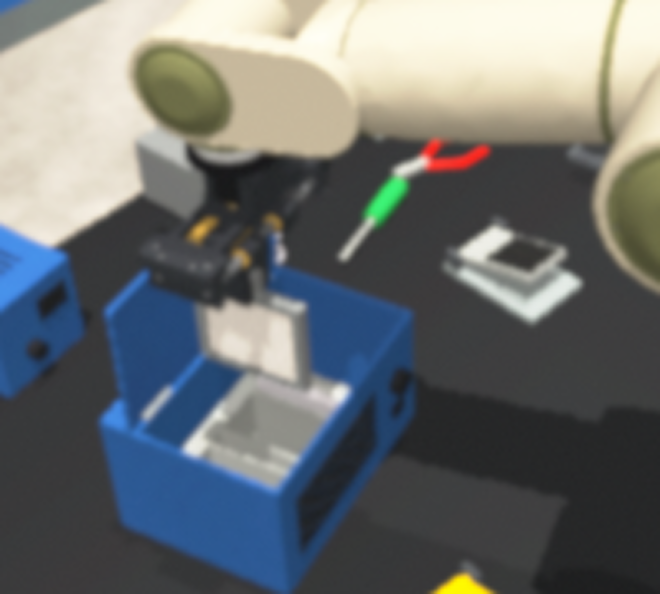

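The filter is out and upright in the grip, and the blank is still in its slot. Before approaching the camera I refine its yaw and lens position from the first top picture by sub-pixel edge fits.

```bash
cat > insp.py <<'E'
from h import *
im=cv2.imread("pics/top0.png"); g=cv2.GaussianBlur(im,(3,3),0).max(2).astype(float)
def cross(vals,lev):  # first upward crossing index
    for i in range(1,len(vals)):
        if vals[i-1]<lev<=vals[i]: return i-1+(lev-vals[i-1])/(vals[i]-vals[i-1])
def fit(pts,z,name):
    W=np.array([ray_plane("top",u,v,z) for u,v in pts])[:,:2]
    vx,vy,x0,y0=cv2.fitLine(W.astype(np.float32),cv2.DIST_HUBER,0,.001,.001).ravel()
    r=(W-[x0,y0])@[-vy,vx]; a=np.degrees(np.arctan2(vy,vx))%180
    print(name,"n",len(W),"dir",a.round(2),"rms mm",(1000*r.std()).round(2)); return np.array([x0,y0]),np.array([vx,vy])
print("bg",np.median(g[190:230,395:405]),"base",np.median(g[218:226,418:428]),"white",np.median(g[200:215,445:455]))
lev=(np.median(g[190:230,395:405])+np.median(g[218:226,418:428]))/2
B=[fit([(404+c,v) for v in range(203,229) if (c:=cross(g[v,404:425],lev))],.014,"base left"),
   fit([(u,240-c) for u in range(417,440) if (c:=cross(g[240:215:-1,u],lev))],.014,"base bottom")]
H=[fit([(468-c,v) for v in range(201,215) if (c:=cross(g[v,468:445:-1],140))],.19,"head right"),
   fit([(u,226-c) for u in range(440,458) if (c:=cross(g[226:210:-1,u],140))],.19,"head bottom"),
   fit([(u,190+c) for u in range(440,458) if (c:=cross(g[190:210,u],140))],.19,"head top")]
def meet(a,b): t=np.linalg.solve(np.c_[a[1],-b[1]],b[0]-a[0]); return a[0]+t[0]*a[1]
cb=meet(*B); hb=meet(H[0],H[1]); ht=meet(H[0],H[2]); print("base corner",cb,"head corners",hb,ht,np.linalg.norm(hb-ht))
for a in(96,97,98,99):
    f=np.array([np.cos(np.radians(a)),np.sin(np.radians(a))]); y=np.array([f[1],-f[0]]) # y: towards +x world (image up)
    print(a,"origin from base",(cb-.045*f+.05*y).round(4),"head centre",((hb+ht)/2+.035*f).round(4),"lens from base",(cb+.015*f+.05*y).round(4))
E
python3 insp.py
```

```text
bg 47.0 base 121.0 white 255.0
base left n 26 dir 5.94 rms mm 0.34
base bottom n 23 dir 97.24 rms mm 0.29
head right n 14 dir 7.49 rms mm 0.26
head bottom n 18 dir 97.38 rms mm 1.05
head top n 18 dir 96.39 rms mm 0.25
base corner [ 0.4784928 -0.3797783] head corners [ 0.50779086 -0.46141618] [ 0.5681418 -0.4534796] 0.060870577
96 origin from base [ 0.5329 -0.4193] head centre [ 0.5343 -0.4226] lens from base [ 0.5267 -0.3596]
97 origin from base [ 0.5336 -0.4183] head centre [ 0.5337 -0.4227] lens from base [ 0.5263 -0.3588]
98 origin from base [ 0.5343 -0.4174] head centre [ 0.5331 -0.4228] lens from base [ 0.5259 -0.358 ]
99 origin from base [ 0.5349 -0.4164] head centre [ 0.5325 -0.4229] lens from base [ 0.5255 -0.3571]
```

```bash
python3 -m creep '.003 -.02 0 0;.008 -.05 0 0;.014 -.09 0 .02;.02 -.13 0 .04;.027 -.17 0 .06;.033 -.21 0 .08;.04 -.25 0 .1;.045 -.28 0 .118'; python3 -m creep '0 -.03 0 0;0 -.06 .01 0;0 -.09 .02 0;0 -.12 .03 0;0 -.145 .04 0;0 -.16 .05 0;0 -.165 .055 0;0 -.165 .055 0'; python3 go.py .514 -.259 .205 97
```

```text
time: 13.4
eef_pos: [0.4921, 0.0003, 0.2833]
tool_rot: [-0.001, -0.06, 0.998, 0.0]
ft_force: [0.2, -0.1, -2.4]
gripper_width: 0.0111
grasp_force: 30.0
time: 14.2
eef_pos: [0.5124, -0.1611, 0.2286]
tool_rot: [-0.001, -0.061, 0.998, 0.001]
ft_force: [-0.1, 1.0, -1.1]
gripper_width: 0.0112
grasp_force: 30.0
tool delta [ 0.0103 -0.0974  0.0234]
pos [ 0.5124 -0.1611  0.2286] yaw y 96.98 t 14.2 f [-0.1  1.  -1.1] j [-0.52  0.35  1.48  0.    1.32 -2.22]
turn -0.0003
```

```bash
python3 -m creep '.002 -.015 .004 0;.005 -.035 .01 0;.008 -.055 .015 0;.01 -.075 .02 0;.01 -.088 .023 0;.01 -.094 .023 0;.01 -.097 .023 0;.01 -.097 .023 0'; python3 -m creep '0 0 0 0;0 0 0 0;0 0 0 0'; python3 go.py .514 -.259 .205 97
python3 - <<'E'
from h import *
im,d=bot.snapshot("side"); cv2.imwrite("pics/s7.png",im); np.save("pics/s7.npy",d)
im2,d2=bot.snapshot("top"); cv2.imwrite("pics/t7.png",im2); np.save("pics/t7.npy",d2)
for n in("side","top"): print(n,proj(n,[[.5142,-.2608,.16],[.5264,-.36,.16]]).round(0).tolist())
a=cv2.resize(im[110:230,250:370],(400,400),interpolation=cv2.INTER_CUBIC);b=cv2.resize(im2[150:270,350:470],(400,400),interpolation=cv2.INTER_CUBIC)
cv2.imwrite("pics/c7.png",cv2.hconcat([a,b]))
E
```

```text
time: 15.0
eef_pos: [0.5148, -0.2588, 0.2069]
tool_rot: [0.0, -0.061, 0.998, -0.0]
ft_force: [0.3, -0.1, -2.0]
gripper_width: 0.0116
grasp_force: 30.0
time: 15.3
eef_pos: [0.5147, -0.2585, 0.2069]
tool_rot: [0.0, -0.061, 0.998, -0.0]
ft_force: [-0.2, -0.7, -1.4]
gripper_width: 0.0113
grasp_force: 30.0
tool delta [ 0.0007 -0.0004  0.0019]
pos [ 0.5147 -0.2585  0.2069] yaw y 97.03 t 15.3 f [-0.2 -0.7 -1.4] j [-0.67  0.45  1.39  0.    1.31 -2.36]
turn 0.0005
side [[321.0, 165.0], [333.0, 153.0]]
top [[385.0, 217.0], [422.0, 212.0]]
```

View pics/c7.png

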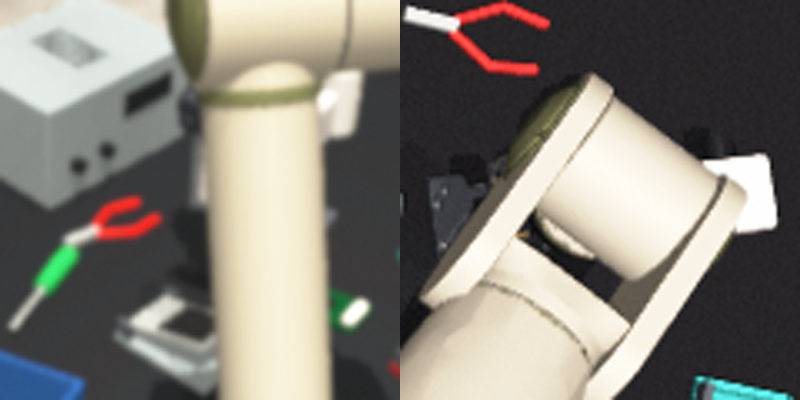

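The arm hides the plate in both views; it does not touch the camera head (white, crop right). I check the in-grip pose with the lift picture s6 instead: near bottom corner at crop (302,385), its upper corner (305,302), far bottom corner (203,353).

Run:
```python
from h import *
a=np.radians(13.76); ex=np.array([np.cos(a),np.sin(a),0]); ey=np.array([-np.sin(a),np.cos(a),0]); t=np.array([.4692,.2848,.2831])
for dx,dy,z,n in((-.055,.006,-.095,"near bottom, +y face"),(-.055,-.006,-.095,"near bottom -y"),(-.055,.006,.005,"near top +y"),(-.055,-.006,.005,"near top -y"),(.055,.006,-.095,"far bottom +y")):
    p=proj("side",t+dx*ex+dy*ey+np.array([0,0,z]))[0]; print(n,((p-[150,130])*3.3).round(0))
```

```text
near bottom, +y face [304. 395.]
near bottom -y [311. 386.]
near top +y [298. 314.]
near top -y [305. 305.]
far bottom +y [201. 356.]
```

```bash
python3 - <<'E'
import cv2,numpy as np
im=cv2.imread("pics/s6.png")
for x in(230,260,280,300): print("col",x,[(y,int(im[y,x,2])) for y in range(330,410,4)])
print("near-edge top col 300",[(y,int(im[y,300,2])) for y in range(285,330,4)])
E
python3 - <<'E'
from h import *
a=np.radians(13.76); ex=np.array([np.cos(a),np.sin(a),0]); ey=np.array([-np.sin(a),np.cos(a),0]); t=np.array([.4692,.2848,.2831])
L=[(proj("side",t+x*ex+.006*ey+np.array([0,0,-.095]))[0]-[150,130])*3.3 for x in np.linspace(-.055,.055,12)]
print([tuple(p.round(0)) for p in L])
E
```

```text
col 230 [(330, 219), (334, 227), (338, 233), (342, 233), (346, 232), (350, 230), (354, 221), (358, 178), (362, 127), (366, 84), (370, 49), (374, 34), (378, 34), (382, 41), (386, 63), (390, 101), (394, 139), (398, 164), (402, 174), (406, 176)]
col 260 [(330, 209), (334, 208), (338, 208), (342, 211), (346, 214), (350, 215), (354, 214), (358, 216), (362, 211), (366, 186), (370, 151), (374, 148), (378, 173), (382, 182), (386, 174), (390, 162), (394, 150), (398, 144), (402, 142), (406, 143)]
col 280 [(330, 233), (334, 232), (338, 233), (342, 232), (346, 233), (350, 234), (354, 235), (358, 235), (362, 233), (366, 232), (370, 229), (374, 212), (378, 170), (382, 154), (386, 171), (390, 178), (394, 175), (398, 165), (402, 150), (406, 142)]
col 300 [(330, 110), (334, 112), (338, 113), (342, 114), (346, 115), (350, 115), (354, 117), (358, 119), (362, 123), (366, 126), (370, 127), (374, 130), (378, 130), (382, 127), (386, 135), (390, 159), (394, 178), (398, 179), (402, 174), (406, 162)]
near-edge top col 300 [(285, 39), (289, 39), (293, 38), (297, 52), (301, 114), (305, 175), (309, 173), (313, 135), (317, 112), (321, 108), (325, 109), (329, 110)]
[(np.float64(304.0), np.float64(395.0)), (np.float64(295.0), np.float64(391.0)), (np.float64(285.0), np.float64(388.0)), (np.float64(275.0), np.float64(384.0)), (np.float64(266.0), np.float64(380.0)), (np.float64(257.0), np.float64(377.0)), (np.float64(247.0), np.float64(373.0)), (np.float64(238.0), np.float64(370.0)), (np.float64(229.0), np.float64(366.0)), (np.float64(219.0), np.float64(363.0)), (np.float64(210.0), np.float64(359.0)), (np.float64(201.0), np.float64(356.0))]
```

The plate hangs parallel and upright in the grip: its bottom edge slope is 0.385 seen against 0.38 predicted. Its height agrees within about 5 mm. I lower by 2 mm, settle, check the flap and blank once more, then hand in.

```bash
python3 -m creep '0 0 .002 0;0 0 .003 0;0 0 .003 0;0 0 .003 0;0 0 .003 0;0 0 .003 0;0 0 .003 0;0 0 .003 0'; python3 go.py .514 -.259 .2045 97; python3 tab.py | grep flap
python3 - <<'E'
from h import *
im,d=bot.snapshot("side"); im2,_=bot.snapshot("top")
cv2.imwrite("pics/fin.png",cv2.hconcat([cv2.resize(im,(400,300)),cv2.resize(im2,(400,300))]))
print(bot.read_state()["joint_vel"].round(3))
E
```

```text
time: 16.2
eef_pos: [0.5146, -0.2589, 0.2037]
tool_rot: [0.0, -0.061, 0.998, -0.0]
ft_force: [-0.4, -0.0, -2.5]
gripper_width: 0.011
grasp_force: 30.0
tool delta [ 0.0006  0.     -0.0008]
pos [ 0.5146 -0.2589  0.2037] yaw y 97.0 t 16.2 f [-0.4 -0.  -2.5] j [-0.67  0.45  1.39 -0.    1.3  -2.36]
turn 0.0
flap n 1734 x at z.15/.30 [0.0598 0.0585] angle 1.562 ymax/zmax -0.12 0.12 0.305
[-0.001 -0.001  0.001  0.001 -0.001  0.001]
```

View pics/fin.png

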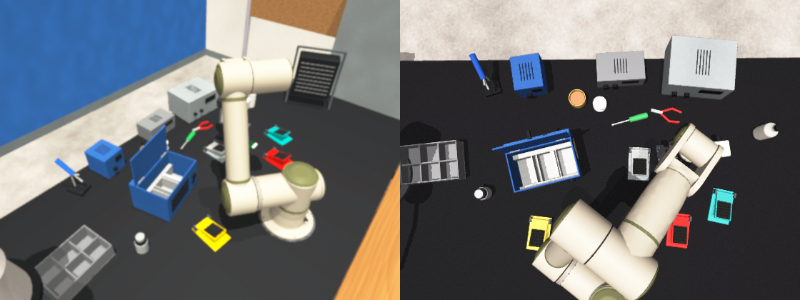

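The flap stands upright at (555,137), the box interior at (548,162) is open with the plain plate still in its slot, and the visible bystanders are where they were. The weight on the wrist (about 2 N) and the opening of 11 mm show that the filter is still held.

```bash
python3 -c "
from station import bot
print(bot.job_done())"
```

```text
the job is handed in; nothing more can be done
None
```

The job is handed in at about 16 s: treadle pressed to its stop and sprung back, flap left upright (1.56 rad), blanking plate still in its slot, and the filter plate held upright, square to the lens and about 10 cm from it; the arm hid the plate from both cameras there, so its final pose rests on the arm's position readings, and its height could be about 5 mm off.

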